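# Stand the fallen lotion bottle back in its row and close the keeper

## Robot

A 7-joint arm with a two-finger parallel gripper is mounted at the origin on the work surface. World frame = base frame: x ahead of the robot, y to its left, z up, the work surface at z = 0. Lengths are in m, angles in rad, forces in N, time in s.
With the tool pointing down it reaches from about 0.4 to 0.925 m from the base axis. Payload 4.1 kg.
Tool frame: the origin (TCP) lies on the front face of the gripper's body, between the roots of the fingers; the fingertips stand 73 mm ahead of it and the grasp point (between the pads) lies 54 mm ahead of it; z points along the fingers, y is the line along which they close (so a half turn about z gives the same grasp; the last joint's range is limited). The gripper opens to 85 mm and grips with 20 to 120 N. Pads are 22 mm wide; open, the fingers measure 114 mm over their backs; the gripper's body (76 mm by 85 mm) begins 54 mm behind the grasp point. The pads swing forward as they close: fully open they stand 13 mm farther back than shut.
Start: joints at [1.161, 0.398, 0.045, 1.537, -0.019, 1.207, -0.051], TCP at [0.199, -0.619, 0.304] pointing down, gripper open.
Joint ranges: [-2.82, 2.82], [-0.49, 2.23], [-1.37, 1.46], [0, 2.46], [-1.36, 4.5], [0.23, 2], [-2.94, 2.94]. Speed limits (rad/s): [2.57, 2.57, 3.14, 3.14, 3.14, 3.14, 3.14].

## Interface

Orientations are given as a 3x3 rotation matrix whose columns are the frame's x, y, z axes.
In Python, from station import * gives the robot as it stands. The module is installed in compiled form; this text tells all that it offers.
- The arm moves only by the tool apply_moves, never from a script. Its argument "deltas" is one flat list of numbers, 5 for each row, row after row: the shift along the world's x, y, z in mm, then the turn about the world's z in degrees, then the closure, from -1 (fully open) to 1 (shut). A call has exactly 8 rows; each row shifts and turns the commanded pose from where the row before left it; what a row does not reach is not made up. A row lasts 1/10 s, in which the tool goes at most 50 mm and 8.59 degrees, less where a joint would pass 70% of its speed; a pose out of reach is approached as far as the arm can. A call is refused whole if a number of a shift passes 50 or a number of a turn 8.59, either way. A call with a gripper value outside its range is refused whole. The fingers move at their own pace and stop on an object; the grip force is fixed at half the most. Time passes only in rows, so rows that do not move let the fingers close, or fill a call up. It gives the time, the measured TCP pose, the force, the opening and the grip force at its end, in the units of the state.
- get_obs(): the state, without advancing time (a new reading comes with each control period).
- get_image(name): name is "side" or "top"; returns a dict with "img" (480x640x3 uint8, red, green, blue), "K" (3x3 intrinsics, pixels), "dist_coeffs" ([k1, k2, p1, p2, k3] as OpenCV has them; the pictures are not rectified), "R" (3x3) and "t" (3): a world point X has camera coordinates R X + t. Camera axes: x right, y down, z forward; pixel columns grow to the right and rows downward; lengths in m; the calibration is good to about 2 mm. A picture is of the moment at which its call begins. There is no depth.
- hand_in(): hands the job in; it is judged then, once.
The state is a dict: "t": time; "qpos": joint angles; "dq": joint speeds; "effort": joint torques, N m; "tool_pos": TCP position; "ee_rot": TCP orientation; "contact_force": force on the tool from outside, world axes, zero at the start; "ft_torque": the same for the moment, N m; "width": opening from 0.0 (shut) to 1.0 (fully open); "gripper_force": force on a finger pad.
Only numpy, scipy, OpenCV 4.12 (cv2) and the standard library are available. Lean on these libraries where they do the work, as an engineer would, in place of code of your own. Each camera call takes 0.05 s, during which the arm holds its last target. There are 200 camera calls.

## Task

The square lotion bottle has tipped out of its place in the row of the bamboo caddy and lies across the open front. Stand it upright on the open slats outside the caddy and let go of it, then take it afresh and stand it upright in the empty place of the row where its foot was lying, and only then slide the steel keeper bar fully home to its stop so that it closes the front of the row. Leave the other things where they stand.

Things in the scene. Friction and masses are not known exactly. Their poses are not given: they have to be found in the camera images.
- bottle: White lotion bottle, 0.2 kg: square-edged body 40 deep (own x) x 48 wide (own y) x 82 mm tall, low shoulder, round brown wooden cap 30 mm across from 88 to 116 mm. Origin at the centre of its underside, z towards the cap. It starts lying on a broad 48 mm face (own x vertical, axis 20 mm above the slats), foot in the caddy's lane, cap roughly towards the robot.
- caddy: Fixed bamboo caddy, lane without floor. Origin on the slats at the lane's centre, x to the back, y along it. Back rails to 55 mm high, inner face x=+38; end boards 58 mm high, inner faces y=-103, +103; front open. Places at x=0, y=-64, 0, +64: perfume bottle and can take two, in any order. Keeper channel 26 mm high, 26 wide about x=-41, y=140 to 404, its stop bridge 35 high at y=140 to 158 (mm).
- keeper (a joint): Slide of the steel keeper bar, m: 0 fully open (drawn out to the caddy's +y), 0.21 fully home at the stop, moving to the caddy's -y. Resists with about 1.5 N. The bar is 10 mm thick, 16 to 30 mm above the slats, at caddy x=-41 mm; leading end at caddy y=140 mm when open, -70 mm when home.
- keeper_grip (a point): Point in the upright steel grip tab of the keeper bar, 55 mm above the slats. The tab is 24 mm (caddy x) by 14 mm (caddy y), from 30 to 70 mm above the slats.
- perfume: Closed glass perfume bottle, 32 mm (own x) x 42 mm (own y), 66 mm tall with a brass cap to 94 mm; stands in the lane. Origin at the centre of its underside.
- can: Aluminium spray can, 42 mm in diameter, 128 mm tall, stands in the lane. Origin at the centre of its underside.
- cup: Stainless steel cup, 76 mm in diameter, 90 mm tall, on the open slats to the right. Origin at the centre of its underside.
- holder: Cream ceramic toothbrush holder, 72 mm in diameter, 100 mm tall, with a toothbrush that stands out to 190 mm, on the open slats to the left. Origin at the centre of its underside.
There are look-alikes about, which are no part of the job. Leave any green or purple look-alike of the bottle alone. Leave any red look-alike of the can alone.

How it is judged:
By the outcome, as a careful person would: the job done as asked, in the order asked, and still so for the second after the job is handed in, with the robot touching nothing.
It also fails if it takes over 72 s, if anything falls off the work surface, if the arm or the gripper's body presses on something with over 40 N, if the wrist force passes 120 N, or if a joint passes its speed limit or range.

## Working session

There is one attempt and no reset: what is moved stays moved. The work goes in short steps, Python scripts to look and compute and a tool call to move; the robot and the scene stay as the last step left them, time stands still between calls to the robot, and variables do not carry over. Pictures are saved under pics/ and viewed, at most 10 in all, crops included, and the job is handed in when it is done.

Besides the shell and the picture viewer there is one more tool, called after "Emit:" by a JSON object that holds its "api" and its "payload". apply_moves: Moves the arm, as the interface text tells. Its arguments: {"type":"object","properties":{"deltas":{"type":"array","items":{"type":"number"}}},"required":["deltas"]}

```bash
mkdir -p pics; python3 - <<'E'
from station import *
import cv2,numpy as np
for n in("top","side"):
    d=get_image(n); cv2.imwrite(f"pics/{n}0.png",d["img"][:,:,::-1]); print(n,d["K"],d["dist_coeffs"],d["R"],d["t"], -np.array(d["R"]).T@np.array(d["t"]))
o=get_obs(); print(o["tool_pos"],o["ee_rot"],o["t"],o["width"],o["contact_force"])
E
```

```text
top [[478.42470207   0.         314.11424833]
 [  0.         478.42470207 243.11716645]
 [  0.           0.           1.        ]] [-0.02586008  0.          0.          0.          0.        ] [[-0.02836624 -0.99959538 -0.00210625]
 [-0.9756186   0.02814447 -0.21766081]
 [ 0.21763202 -0.00411932 -0.9760222 ]] [-0.01659603  0.59761719  1.061068  ] [ 0.35165331 -0.02903806  1.16566881]
side [[563.98226265   0.         322.26461691]
 [  0.         563.98226265 242.00553503]
 [  0.           0.           1.        ]] [-0.10823635  0.          0.          0.          0.        ] [[-0.99601031 -0.08786915 -0.01557129]
 [-0.04051882  0.60077044 -0.79839408]
 [ 0.07950898 -0.79457781 -0.60193391]] [0.59303276 0.10320551 1.25498272] [0.49506612 0.98728788 0.84704961]
[ 0.1986987  -0.61842187  0.3029529 ] [[ 9.52045717e-01  3.05955106e-01 -6.52840423e-04]
 [ 3.05955782e-01 -9.52044260e-01  1.66949940e-03]
 [-1.10741110e-04 -1.78918006e-03 -9.99998393e-01]] 0.1 0.9999764956788093 [ 0.82107049  0.3654244  -0.16024082]
```

View pics/top0.png

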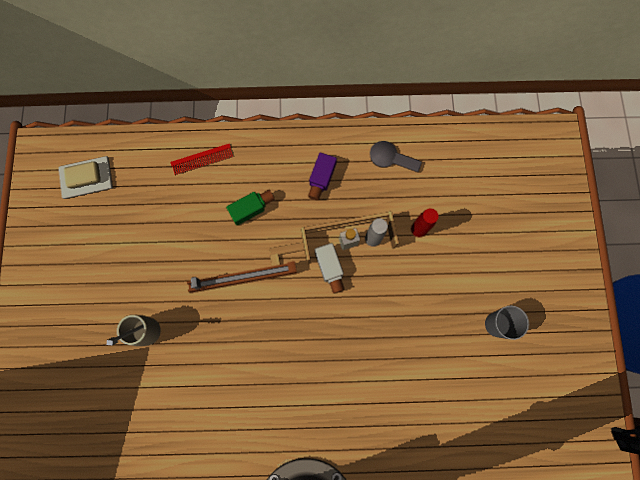

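View pics/side0.png

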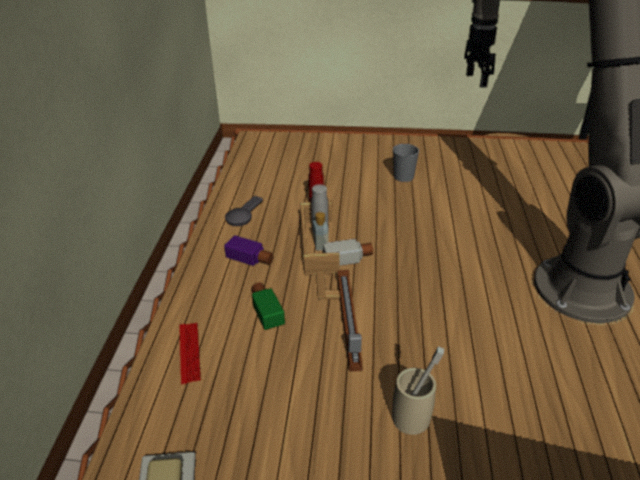

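Top: bottle body at (329,265), cap at (337,287); keeper channel runs (190,287) to (297,267), tab at about (194,284). The empty place is the +y one. Side: bottle (343,252), cap (367,249), tab (355,343). I'll zoom in for precise corners.

```bash
python3 - <<'E'
import cv2
a=cv2.imread("pics/top0.png")[195:305,180:440]; cv2.imwrite("pics/topc.png",cv2.resize(a,None,fx=3,fy=3,interpolation=cv2.INTER_CUBIC))
a=cv2.imread("pics/side0.png")[170:380,280:400]; cv2.imwrite("pics/sidec.png",cv2.resize(a,None,fx=2.8,fy=2.8,interpolation=cv2.INTER_CUBIC))
E
```

```text
(no output)
```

View pics/topc.png

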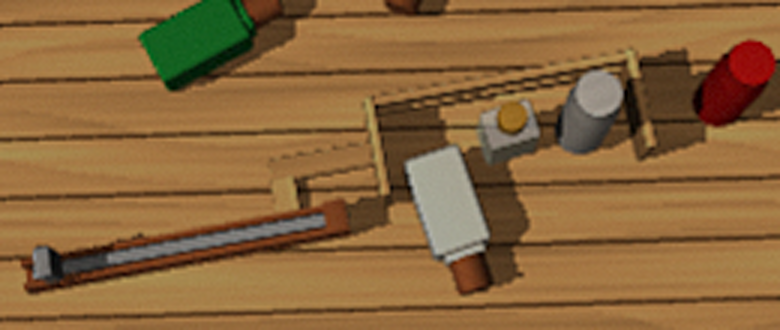

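View pics/sidec.png

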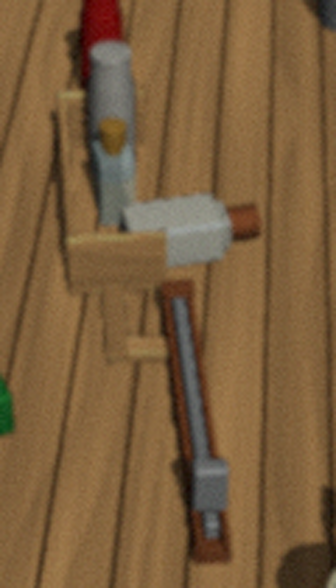

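Top crop: bottle top face corners (407,160),(457,147),(489,238),(437,258), cap end (472,288); end boards (370,98)-(385,193) and (633,52)-(655,152); can top (600,90), perfume cap (513,112), tab top (43,250). In the side crop the same things are at (110,52), (113,124), tab top (211,467).

```bash
cat > h.py <<'E'
from station import *
import cv2,numpy as np
def ray(d,uv):
    p=cv2.undistortPoints(np.array([[uv]],float),np.array(d["K"]),np.array(d["dist_coeffs"]))[0,0]
    R=np.array(d["R"]);return -R.T@np.array(d["t"]),R.T@np.array([p[0],p[1],1])
def onz(d,uv,z):
    c,v=ray(d,uv);return (c+v*(z-c[2])/v[2])[:2]
def tri(a,ua,b,ub):
    c1,v1=ray(a,ua);c2,v2=ray(b,ub)
    s=np.linalg.lstsq(np.c_[v1,-v2],c2-c1,rcond=None)[0];p,q=c1+s[0]*v1,c2+s[1]*v2
    return (p+q)/2,np.linalg.norm(p-q)
np.set_printoptions(precision=4,suppress=True)
E
python3 - <<'E'
from h import *
T=get_image("top");S=get_image("side")
t=lambda x,y:(x/3+180-1/3,y/3+195-1/3); s=lambda x,y:(x/2.8+280-.3,y/2.8+170-.3)
for n,p,z in[("b1",(407,160),.04),("b2",(457,147),.04),("b3",(489,238),.04),("b4",(437,258),.04),("capend",(474,288),.02),
 ("eL0",(370,98),.058),("eL1",(385,193),.058),("eR0",(633,52),.058),("eR1",(655,152),.058),("rail L",(372,103),.055),("rail R",(632,55),.055),
 ("can",(600,90),.128),("perf",(513,112),.094),("tab",(43,250),.07),
 ("bridge f",(346,203),.035),("bridge b",(349,232),.035),("chanL",(27,290),.026),("chanR",(345,236),.026)]:
    print(n,onz(T,t(*p),z))
for n,a,b in[("tab",(43,250),(211,467)),("can",(600,90),(110,52)),("perf",(513,112),(113,124))]: print(n,tri(T,t(*a),S,s(*b)))
E
```

```text
b1 [ 0.5905 -0.0364]
b2 [ 0.6001 -0.0768]
b3 [ 0.5255 -0.0995]
b4 [ 0.5108 -0.0578]
capend [ 0.4886 -0.0871]
eL0 [ 0.638  -0.0083]
eL1 [ 0.5608 -0.0182]
eR0 [ 0.6701 -0.2202]
eR1 [ 0.5875 -0.2323]
rail L [ 0.6346 -0.0097]
rail R [ 0.6684 -0.2197]
can [ 0.6212 -0.1815]
perf [ 0.6144 -0.1186]
tab [0.5213 0.2465]
bridge f [0.5579 0.0134]
bridge b [0.5343 0.0115]
chanL [0.4963 0.2696]
chanR [0.5326 0.0151]
tab (array([0.516 , 0.2475, 0.068 ]), np.float64(0.011166993592058356))
can (array([ 0.6195, -0.1816,  0.1259]), np.float64(0.004233541376016455))
perf (array([ 0.6121, -0.1184,  0.0934]), np.float64(0.004933853364600045))
```

Emit:
{"api": "apply_moves", "payload": {"deltas": [20, 34, 0, 0, -1, 20, 34, 0, 0, -1, 20, 34, 0, 0, -1, 20, 34, 0, 0, -1, 20, 34, 0, 0, -1, 20, 34, 0, 0, -1, 20, 34, 0, 0, -1, 20, 34, 0, 0, -1]}}

```text
t: 1.0
tool_pos: [0.3593, -0.3453, 0.304]
ee_rot: [[0.952, 0.306, 0.0], [0.306, -0.952, -0.0], [0.0, 0.0, -1.0]]
contact_force: [1.3, 0.2, 0.0]
width: 1.002
gripper_force: 0.0
```

Emit:
{"api": "apply_moves", "payload": {"deltas": [20, 34, -10, 0, -1, 20, 34, -10, 0, -1, 20, 34, -10, 0, -1, 20, 34, -10, 0, -1, 20, 34, -10, -1, -1, 20, 34, -10, -1, -1, 20, 34, -10, 0, -1, 0, 24, -10, 0, -1]}}

```text
t: 1.8
tool_pos: [0.5012, -0.0817, 0.2239]
ee_rot: [[0.961, 0.276, 0.003], [0.276, -0.961, 0.001], [0.003, -0.001, -1.0]]
contact_force: [0.1, -0.0, -0.3]
width: 0.999
gripper_force: 0.0
```

```bash
python3 - <<'E'
from h import *
o=get_obs();print(o["t"],o["tool_pos"],o["ee_rot"][:,1] if hasattr(o["ee_rot"],"shape") else o["ee_rot"],o["qpos"],o["contact_force"])
T=get_image("top");cv2.imwrite("pics/t1.png",T["img"][:,:,::-1])
hsv=cv2.cvtColor(T["img"],cv2.COLOR_RGB2HSV)
E
```

```text
1.8 [ 0.5012 -0.0817  0.2239] [ 0.2757 -0.9612 -0.0007] [ 0.3839  0.2394 -0.3517  1.9567  0.098   0.9592 -1.3061] [ 0.0614 -0.0412 -0.2653]
```

Emit:
{"api": "apply_moves", "payload": {"deltas": [-1, -1, -24, 0, -1, -1, -1, -24, 0, -1, 0, 0, -24, 0, -1, 0, 0, -24, 0, -1, 0, 0, -24, 0, -1, 0, 0, -18, 0, -1, 0, 0, -10, 0, -1, 0, 0, 0, 0, -1]}}

```text
t: 2.65
tool_pos: [0.4959, -0.087, 0.0748]
ee_rot: [[0.962, 0.272, -0.003], [0.272, -0.962, 0.0], [-0.003, -0.001, -1.0]]
contact_force: [-0.9, -0.3, -0.2]
width: 1.002
gripper_force: 0.0
```

Emit:
{"api": "apply_moves", "payload": {"deltas": [0, 0, 0, 0, 0, 0, 0, 0, 0, 1, 0, 0, 0, 0, 1, 0, 0, 0, 0, 1, 0, 0, 0, 0, 1, 0, 0, 0, 0, 1, 0, 0, 0, 0, 1, 0, 0, 0, 0, 1]}}

```text
t: 3.45
tool_pos: [0.4973, -0.0869, 0.0769]
ee_rot: [[0.962, 0.272, 0.001], [0.272, -0.962, -0.0], [0.001, 0.001, -1.0]]
contact_force: [-0.9, -0.6, 5.7]
width: 0.332
gripper_force: 58.5
```

Emit:
{"api": "apply_moves", "payload": {"deltas": [0, 0, 5, 0, 1, 0, 0, 8, 0, 1, 0, 0, 8, 0, 1, -5, -1, 8, 0, 1, -10, -3, 0, 0, 1, -15, -4, 0, 0, 1, -15, -4, 0, 0, 1, 0, 0, 0, 0, 1]}}

```text
t: 4.25
tool_pos: [0.4482, -0.0999, 0.1043]
ee_rot: [[0.963, 0.271, -0.005], [0.271, -0.963, -0.001], [-0.005, -0.0, -1.0]]
contact_force: [-0.5, 1.2, -2.3]
width: 0.33
gripper_force: 59.1
```

```bash
python3 - <<'E'
from h import *
S=get_image("side");cv2.imwrite("pics/s2.png",cv2.resize(S["img"][180:300,260:440,::-1],None,fx=4,fy=4))
print(get_obs()["contact_force"],get_obs()["ft_torque"])
E
```

```text
[-0.4845 -0.6217 -2.5426] [-0.0308  0.0942  0.0075]
```

View pics/s2.png

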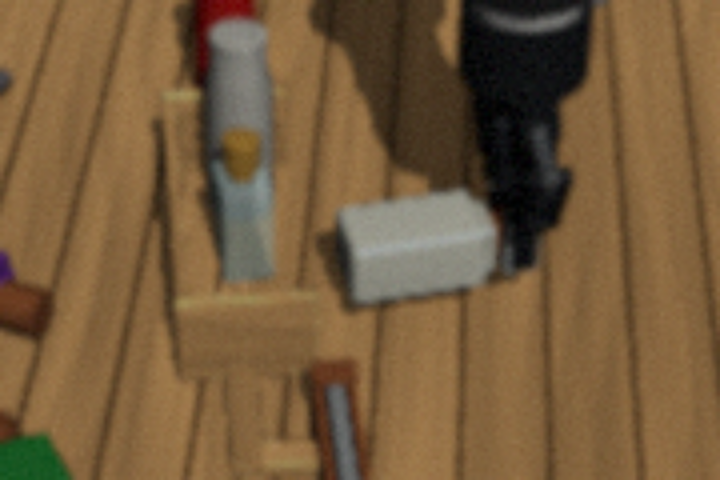

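The grip is so firm that the bottle doesn't swing. I'll set it down clear of the caddy, then ease the closure so it can pivot in the pads.

Emit:
{"api": "apply_moves", "payload": {"deltas": [-15, -15, 0, 0, 1, -15, -20, 0, 0, 1, -15, -20, 0, 0, 1, -8, -20, -5, 0, 1, 0, -15, -8, 0, 1, 0, 0, -8, 0, 1, 0, 0, -5, 0, 1, 0, 0, 0, 0, 1]}}

```text
t: 5.1
tool_pos: [0.3993, -0.1876, 0.0781]
ee_rot: [[0.962, 0.274, -0.001], [0.274, -0.962, 0.001], [-0.0, -0.001, -1.0]]
contact_force: [1.4, -0.5, -2.0]
width: 0.334
gripper_force: 59.2
```

Emit:
{"api": "apply_moves", "payload": {"deltas": [0, 0, 0, 0, 0.5, 0, 0, 0, 0, 0.4, 0, 0, 0, 0, 0.38, 0, 0, 0, 0, 0.36, 0, 0, 0, 0, 0.36, 0, 0, 0, 0, 0.36, 0, 0, 0, 0, 0.36, 0, 0, 0, 0, 0.36]}}

```text
t: 5.9
tool_pos: [0.3988, -0.1889, 0.079]
ee_rot: [[0.962, 0.272, 0.0], [0.272, -0.962, -0.0], [0.0, 0.0, -1.0]]
contact_force: [0.3, 0.3, -2.7]
width: 0.331
gripper_force: 59.2
```

Emit:
{"api": "apply_moves", "payload": {"deltas": [0, 0, -1, 0, 0.35, 0, 0, -1, 0, 0.35, 0, 0, 0, 0, 0.345, 0, 0, 0, 0, 0.345, 0, 0, 0, 0, 0.34, 0, 0, 0, 0, 0.34, 0, 0, 0, 0, 0.34, 0, 0, 0, 0, 0.34]}}

```text
t: 6.7
tool_pos: [0.3988, -0.1889, 0.077]
ee_rot: [[0.962, 0.272, 0.0], [0.272, -0.962, -0.0], [0.0, 0.0, -1.0]]
contact_force: [-0.7, -0.1, -0.1]
width: 0.333
gripper_force: 53.6
```

Emit:
{"api": "apply_moves", "payload": {"deltas": [0, 0, 0, 0, 0.337, 0, 0, 0, 0, 0.337, 0, 0, 0, 0, 0.337, 0, 0, 0, 0, 0.337, 0, 0, 0, 0, 0.337, 0, 0, 0, 0, 0.337, 0, 0, 0, 0, 0.337, 0, 0, 0, 0, 0.337]}}

```text
t: 7.5
tool_pos: [0.3989, -0.1889, 0.077]
ee_rot: [[0.962, 0.272, 0.0], [0.272, -0.962, -0.0], [0.0, 0.0, -1.0]]
contact_force: [0.4, 0.3, -1.2]
width: 0.334
gripper_force: 49.2
```

Emit:
{"api": "apply_moves", "payload": {"deltas": [0, 0, 0, 0, 0.335, 0, 0, 0, 0, 0.335, 0, 0, 0, 0, 0.335, 0, 0, 0, 0, 0.335, 0, 0, 0, 0, 0.335, 0, 0, 0, 0, 0.335, 0, 0, 0, 0, 0.335, 0, 0, 0, 0, 0.335]}}

```text
t: 8.3
tool_pos: [0.3989, -0.1889, 0.077]
ee_rot: [[0.962, 0.273, 0.0], [0.273, -0.962, -0.0], [0.0, 0.0, -1.0]]
contact_force: [0.9, -0.4, -1.0]
width: 0.335
gripper_force: 46.3
```

Emit:
{"api": "apply_moves", "payload": {"deltas": [0, 0, 0, 0, 0.325, 0, 0, 0, 0, 0.315, 0, 0, 0, 0, 0.31, 0, 0, 0, 0, 0.31, 0, 0, 0, 0, 0.31, 0, 0, 0, 0, 0.31, 0, 0, 0, 0, 0.31, 0, 0, 0, 0, 0.31]}}

```text
t: 9.1
tool_pos: [0.3988, -0.1888, 0.0769]
ee_rot: [[0.962, 0.273, 0.0], [0.273, -0.962, -0.0], [-0.0, 0.0, -1.0]]
contact_force: [-0.2, 0.1, -0.5]
width: 0.342
gripper_force: 13.7
```

Emit:
{"api": "apply_moves", "payload": {"deltas": [0, 0, 0, 0, 0.307, 0, 0, 0, 0, 0.307, 2, 0.6, 9, 0, 0.307, 3, 0.8, 8.5, 0, 0.307, 3.5, 1, 8.5, 0, 0.307, 4, 1.2, 8, 0, 0.307, 5, 1.4, 7.5, 0, 0.307, 0, 0, 0, 0, 0.307]}}

```text
t: 9.9
tool_pos: [0.4182, -0.1839, 0.1199]
ee_rot: [[0.962, 0.273, 0.004], [0.273, -0.962, -0.001], [0.003, 0.002, -1.0]]
contact_force: [-0.3, -0.3, -0.9]
width: 0.34
gripper_force: 10.0
```

```bash
python3 - <<'E'
from h import *
S=get_image("side");cv2.imwrite("pics/s3.png",cv2.resize(S["img"][150:290,260:470,::-1],None,fx=3,fy=3))
E
```

```text
(no output)
```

View pics/s3.png

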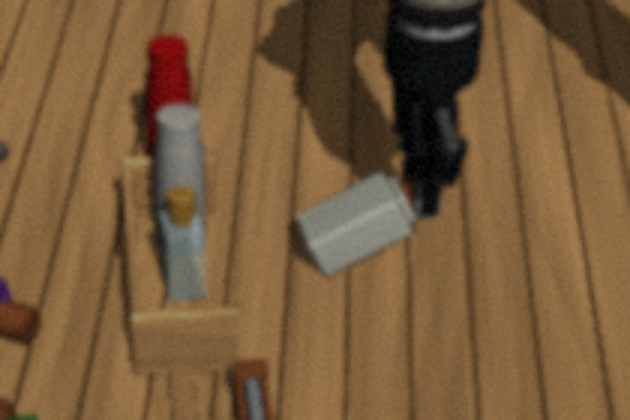

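Emit:
{"api": "apply_moves", "payload": {"deltas": [5.4, 1.5, 7, 0, 0.307, 6, 1.7, 6.5, 0, 0.307, 6.5, 1.9, 6, 0, 0.307, 7, 2, 5.5, 0, 0.307, 7.4, 2.1, 4.7, 0, 0.307, 7.9, 2.2, 4.1, 0, 0.307, 8, 2.3, 3.4, 0, 0.307, 0, 0, 0, 0, 0.307]}}

```text
t: 10.75
tool_pos: [0.4664, -0.1696, 0.1563]
ee_rot: [[0.962, 0.274, 0.003], [0.274, -0.962, -0.0], [0.002, 0.001, -1.0]]
contact_force: [1.0, 0.1, -1.9]
width: 0.35
gripper_force: 9.5
```

Emit:
{"api": "apply_moves", "payload": {"deltas": [8, 2.4, 2.6, 0, 0.307, 8.5, 2.4, 1.8, 0, 0.307, 8.5, 2.4, 1.1, 0, 0.307, 8.5, 2.4, 0.4, 0, 0.307, 8.5, 2.4, 0, 0, 0.307, 8.5, 2.4, -1, 0, 0.307, 0, 0, 0, 0, 0.307, 0, 0, 0, 0, 0.307]}}

```text
t: 11.55
tool_pos: [0.5149, -0.1557, 0.1603]
ee_rot: [[0.962, 0.273, -0.001], [0.273, -0.962, 0.0], [-0.001, -0.0, -1.0]]
contact_force: [0.2, -0.0, -2.6]
width: 0.345
gripper_force: 9.3
```

```bash
python3 - <<'E'
from h import *
S=get_image("side");T=get_image("top")
a=cv2.resize(S["img"][120:290,260:430,::-1],None,fx=2.3,fy=2.3);b=cv2.resize(T["img"][190:360,270:440,::-1],None,fx=2.3,fy=2.3)
cv2.imwrite("pics/s4.png",np.hstack([a,b]))
E
```

```text
(no output)
```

View pics/s4.png

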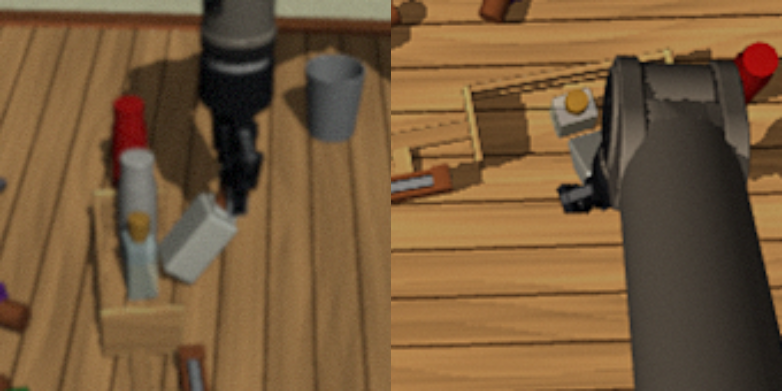

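Emit:
{"api": "apply_moves", "payload": {"deltas": [0, 0, 8, 0, 0.307, -10, -3, 4, 0, 0.307, -15, -4, 0, 0, 0.307, -15, -4, 0, 0, 0.307, -15, -4, 0, 0, 0.307, -10, -3, 0, 0, 0.307, 0, 0, 0, 0, 0.305, 0, 0, 0, 0, 0.303]}}

```text
t: 12.45
tool_pos: [0.4503, -0.1739, 0.1728]
ee_rot: [[0.962, 0.272, 0.001], [0.272, -0.962, -0.0], [0.001, 0.001, -1.0]]
contact_force: [1.3, -0.8, -2.1]
width: 0.348
gripper_force: 4.3
```

Emit:
{"api": "apply_moves", "payload": {"deltas": [0, 0, -3, 0, 0.303, 0, 0, -3, 0, 0.303, 0, 0, -3, 0, 0.303, 0, 0, 0, 0, 0.302, 0, 0, 0, 0, 0.301, 0, 0, 0, 0, 0.301, 0, 0, 0, 0, 0.301, 0, 0, 0, 0, 0.301]}}

```text
t: 13.25
tool_pos: [0.4504, -0.1737, 0.1638]
ee_rot: [[0.962, 0.273, 0.001], [0.273, -0.962, -0.0], [0.001, 0.0, -1.0]]
contact_force: [1.3, 1.1, 4.2]
width: 0.346
gripper_force: 2.9
```

```bash
cat > tilt.py <<'E'
# tilt of the white body in the side view: min-area rectangle of its mask
from h import *
S=get_image("side");h=cv2.cvtColor(S["img"],cv2.COLOR_RGB2HSV)
m=((h[...,1]<50)&(h[...,2]>120)).astype(np.uint8);m[:150]=0;m[300:]=0;m[:,:325]=0;m[:,440:]=0
n,l,s,c=cv2.connectedComponentsWithStats(m)
i=1+np.argmax(s[1:,4]);print(s[i],c[i])
k=cv2.findContours((l==i).astype(np.uint8),0,2)[0][0];print(cv2.minAreaRect(k))
E
python3 tilt.py
```

```text
[382 209  16  32 398] [388.9824 224.2035]
((389.3753356933594, 224.4937744140625), (14.082408905029297, 31.510637283325195), 2.8624050617218018)
```

```bash
python3 - <<'E'
from h import *
S=get_image("side")
cv2.imwrite("pics/s5.png",cv2.resize(S["img"][130:290,280:450,::-1],None,fx=3.5,fy=3.5))
E
```

```text
(no output)
```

View pics/s5.png

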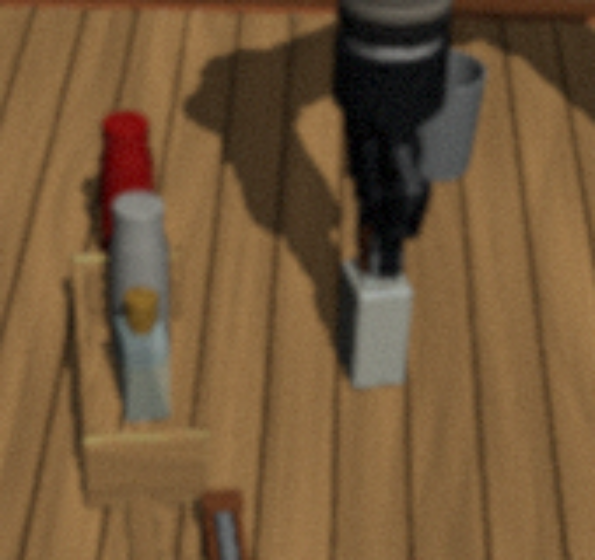

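Emit:
{"api": "apply_moves", "payload": {"deltas": [0, 0, 1, 0, 0.28, 0, 0, 1, 0, 0.2, 0, 0, 1, 0, 0, 0, 0, 0, 0, -0.6, 0, 0, 0, 0, -1, 0, 0, 15, 0, -1, 0, 0, 25, 0, -1, 0, 0, 30, 0, -1]}}

```text
t: 14.15
tool_pos: [0.4492, -0.1735, 0.2364]
ee_rot: [[0.962, 0.273, -0.003], [0.273, -0.962, 0.001], [-0.002, -0.002, -1.0]]
contact_force: [-0.2, -0.6, -0.1]
width: 1.002
gripper_force: 0.0
```

Emit:
{"api": "apply_moves", "payload": {"deltas": [-6, -12, 0, 8.5, -1, -6, -12, 0, 8.5, -1, -6, -12, 0, 8.5, -1, -6, -12, 0, 8.5, -1, -6, -12, 0, 8.5, -1, -6, -12, 0, 8.5, -1, -6, -12, 0, 8.5, -1, -6, -12, 0, 8.5, -1]}}

```text
t: 14.95
tool_pos: [0.4016, -0.2702, 0.2364]
ee_rot: [[0.102, 0.995, -0.0], [0.995, -0.102, 0.0], [0.0, -0.0, -1.0]]
contact_force: [0.1, 0.2, 0.3]
width: 1.0
gripper_force: 0.0
```

```bash
python3 - <<'E'
from h import *
T=get_image("top");S=get_image("side")
a=cv2.resize(S["img"][190:290,340:440,::-1],None,fx=4,fy=4);b=cv2.resize(T["img"][250:350,290:390,::-1],None,fx=4,fy=4)
cv2.imwrite("pics/s6.png",np.hstack([a,b]))
E
```

```text
(no output)
```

View pics/s6.png

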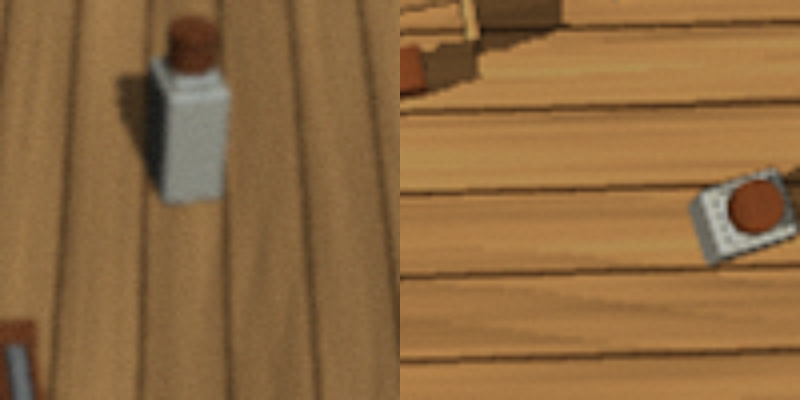

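Side (left): the bottle stands upright and free, cap top at crop (192,26). Top (right): cap centre at crop (356,206) of its half. The yaw is as gripped.

```bash
python3 - <<'E'
from h import *
T=get_image("top");S=get_image("side")
h=cv2.cvtColor(T["img"],cv2.COLOR_RGB2HSV)
a=(356/4+290-.4,206/4+250-.4);b=(192/4+340-.4,26/4+190-.4)
print(onz(T,a,.116),onz(S,b,.116),tri(T,a,S,b))
E
```

```text
[ 0.4516 -0.1709] [ 0.4505 -0.1715] (array([ 0.451 , -0.1708,  0.1165]), np.float64(0.00099498989504352))
```

Emit:
{"api": "apply_moves", "payload": {"deltas": [10, 20, 0, 7, -1, 10, 20, 0, 7, -1, 10, 20, 0, 7, -1, 10, 20, 0, 0.8, -1, 9.5, 19, 0, 0, -1, 0, 0, 0, 0, -1, 0, 0, -15, 0, -1, 0, 0, -20, 0, -1]}}

```text
t: 15.95
tool_pos: [0.4522, -0.1711, 0.202]
ee_rot: [[-0.268, 0.963, 0.002], [0.963, 0.268, -0.002], [-0.002, 0.002, -1.0]]
contact_force: [-0.2, 0.2, -0.3]
width: 1.0
gripper_force: 0.0
```

Emit:
{"api": "apply_moves", "payload": {"deltas": [0, 0, -20, 0, -1, 0, 0, -15, 0, -1, 0, 0, -10, 0, -1, 0, 0, 0, 0, 0, 0, 0, 0, 0, 1, 0, 0, 0, 0, 1, 0, 0, 0, 0, 1, 0, 0, 0, 0, 1]}}

```text
t: 16.75
tool_pos: [0.4519, -0.171, 0.1575]
ee_rot: [[-0.269, 0.963, 0.001], [0.963, 0.269, -0.001], [-0.001, 0.001, -1.0]]
contact_force: [-1.3, 0.0, 4.9]
width: 0.338
gripper_force: 59.0
```

Emit:
{"api": "apply_moves", "payload": {"deltas": [0, 0, 5, 0, 1, 0, 0, 10, 0, 1, 4, 15, 0, 0, 1, 4, 20, 0, -3, 1, 4, 20, 0, -3, 1, 4, 20, 0, -1.4, 1, 3, 19, 0, 0, 1, 0, 0, 0, 0, 1]}}

```text
t: 17.55
tool_pos: [0.4711, -0.0736, 0.1722]
ee_rot: [[-0.148, 0.989, 0.001], [0.989, 0.148, 0.002], [0.001, 0.002, -1.0]]
contact_force: [0.2, 0.8, -2.2]
width: 0.334
gripper_force: 59.3
```

```bash
python3 - <<'E'
from h import *
T=get_image("top");S=get_image("side")
a=cv2.resize(S["img"][160:280,280:440,::-1],None,fx=2.5,fy=2.5);b=cv2.resize(T["img"][200:320,270:430,::-1],None,fx=2.5,fy=2.5)
cv2.imwrite("pics/s7.png",np.hstack([a,b]))
E
```

```text
(no output)
```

View pics/s7.png

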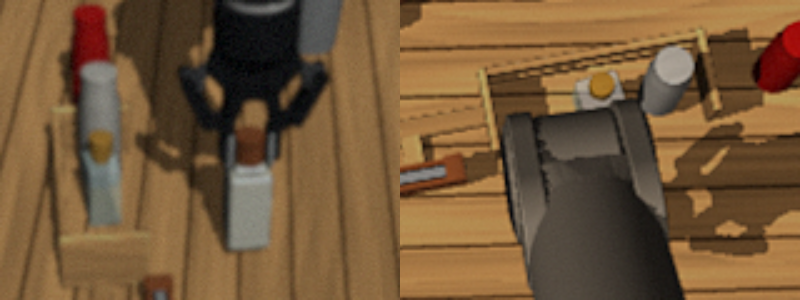

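The bottle hangs upright in front of the place and the way in is clear. Moving it in.

Emit:
{"api": "apply_moves", "payload": {"deltas": [15, 2, 0, 0, 1, 20, 2.5, 0, 0, 1, 20, 2.7, 0, 0, 1, 20, 2.7, 0, 0, 1, 20, 2.7, 0, 0, 1, 20, 2.7, 0, 0, 1, 14, 2, 0, 0, 1, 0, 0, 0, 0, 1]}}

```text
t: 18.45
tool_pos: [0.601, -0.0606, 0.1715]
ee_rot: [[-0.141, 0.99, 0.002], [0.99, 0.141, 0.0], [0.0, 0.002, -1.0]]
contact_force: [0.5, -0.3, -1.9]
width: 0.332
gripper_force: 59.6
```

Emit:
{"api": "apply_moves", "payload": {"deltas": [0, 0, -5, 0, 1, 0, 0, -4, 0, 1, 0, 0, -3, 0, 1, 0, 0, -2, 0, 1, 0, 0, 0, 0, 1, 0, 0, 0, 0, 1, 0, 0, 0, 0, 1, 0, 0, 0, 0, 1]}}

```text
t: 19.25
tool_pos: [0.5994, -0.0596, 0.1576]
ee_rot: [[-0.143, 0.99, -0.0], [0.99, 0.143, -0.0], [-0.0, -0.0, -1.0]]
contact_force: [-0.5, 0.1, -0.3]
width: 0.331
gripper_force: 59.6
```

Emit:
{"api": "apply_moves", "payload": {"deltas": [0, 2, 0, 0, 1, 0, 0, 0, 0, 0.5, 0, 0, 0, 0, 0.2, 0, 0, 0, 0, -0.5, 0, 0, 0, 0, -1, 0, 0, 0, 0, -1, 0, 0, 20, 0, -1, 0, 0, 30, 0, -1]}}

```text
t: 20.05
tool_pos: [0.5982, -0.0575, 0.2063]
ee_rot: [[-0.143, 0.99, -0.004], [0.99, 0.143, 0.001], [0.001, -0.004, -1.0]]
contact_force: [0.3, -0.4, 0.4]
width: 1.002
gripper_force: 0.0
```

Emit:
{"api": "apply_moves", "payload": {"deltas": [-5, 15, 20, 8.5, -1, -10, 35, 0, 8.5, -1, -10, 40, 0, 8.5, -1, -10, 40, 0, 8.5, -1, -10, 40, 0, 8.5, -1, -10, 40, 0, 8.5, -1, -10, 30, 0, 8.5, -1, -10, 30, 0, 8.5, -1]}}

```text
t: 20.85
tool_pos: [0.5239, 0.2141, 0.2278]
ee_rot: [[-0.973, 0.232, 0.001], [0.232, 0.973, 0.0], [-0.001, 0.0, -1.0]]
contact_force: [-0.2, -0.5, -0.2]
width: 1.001
gripper_force: 0.0
```

```bash
cat > chk.py <<'E'
from h import *
T=get_image("top");S=get_image("side");cv2.imwrite("pics/tk.png",T["img"][:,:,::-1]);cv2.imwrite("pics/sk.png",S["img"][:,:,::-1])
def blobs(d,lo,hi,roi,amin=12):
    h=cv2.cvtColor(d["img"],cv2.COLOR_RGB2HSV);m=cv2.inRange(h,lo,hi);x0,y0,x1,y1=roi
    k=np.zeros_like(m);k[y0:y1,x0:x1]=m[y0:y1,x0:x1]
    n,l,s,c=cv2.connectedComponentsWithStats(k);return [(s[i],c[i]) for i in range(1,n) if s[i,4]>=amin]
if __name__=="__main__":
    print("steel top",blobs(T,(0,0,70),(180,70,200),(180,250,305,300)))
    print("steel side",blobs(S,(0,0,60),(180,70,255),(325,265,372,375)))
    for d,n,r in((T,"T",(305,215,370,290)),(S,"S",(325,190,365,275))):
        print("cap",n,blobs(d,(0,110,30),(12,255,200),r)); print("white",n,blobs(d,(0,0,130),(180,50,255),r))
E
python3 chk.py
```

```text
steel top [(array([180, 259,  37,  41, 770], dtype=int32), array([192.0779, 285.861 ])), (array([227, 267,  61,  14, 274], dtype=int32), array([256.7847, 273.3321]))]
steel side [(array([345, 291,  17,  71, 480], dtype=int32), array([352.5125, 332.7708]))]
cap T [(array([319, 231,  13,  14, 134], dtype=int32), array([324.8209, 237.4851]))]
white T [(array([340, 229,  20,  16, 102], dtype=int32), array([348.9216, 237.8725]))]
cap S [(array([325, 219,   4,  13,  33], dtype=int32), array([326.2121, 224.9394]))]
white S []
```

```bash
python3 - <<'E'
from chk import *
s=lambda x,y:(x/2.8+280-.3,y/2.8+170-.3); t=lambda x,y:(x/3+180-1/3,y/3+195-1/3)
print("tab side top",onz(S,s(211,466),.07),onz(S,s(195,470),.07),onz(S,s(227,470),.07),"front bottom",onz(S,s(211,507),.03))
print("tab top corners",[onz(T,t(*p),.07) for p in((34,249),(48,247),(52,277),(38,280))])
print("bar c",onz(T,(256.8,273.3),.03),"bar ends",onz(T,t(325,220),.03),onz(T,t(108,259),.03))
print("cap",onz(T,(324.8,236.9),.112))
print(blobs(S,(0,90,30),(14,255,200),(310,180,365,260)),blobs(S,(0,0,110),(180,60,255),(300,190,365,275)))
E
```

```text
tab side top [0.5105 0.2497] [0.521  0.2541] [0.4997 0.2526] front bottom [0.5096 0.2502]
tab top corners [array([0.5223, 0.2535]), array([0.5235, 0.2427]), array([0.5002, 0.2391]), array([0.4982, 0.2498])]
bar c [0.5347 0.1058] bar ends [0.5454 0.0307] [0.5188 0.2044]
cap [ 0.6003 -0.0581]
[(array([310, 180,  18,  24,  96], dtype=int32), array([315.3854, 185.4271])), (array([317, 218,  13,  16, 153], dtype=int32), array([322.8954, 225.5752]))] [(array([349, 204,  11,   3,  15], dtype=int32), array([353.9333, 205.2   ])), (array([345, 218,  20,   4,  47], dtype=int32), array([354.1489, 219.7234]))]
```

Emit:
{"api": "apply_moves", "payload": {"deltas": [-5, 12, 0, 8, -1, -4, 11, 0, 8, -1, -4, 11, 0, 6, -1, 0, 0, -30, 0, -1, 0, 0, -30, 0, -1, 0, 0, -30, 0, -1, 0, 0, -18, 0, -1, 0, 0, -10, 0, -1]}}

```text
t: 21.85
tool_pos: [0.5116, 0.2448, 0.1078]
ee_rot: [[-0.99, -0.14, -0.002], [-0.14, 0.99, -0.002], [0.002, -0.001, -1.0]]
contact_force: [-0.8, 0.2, -0.0]
width: 1.0
gripper_force: 0.0
```

Emit:
{"api": "apply_moves", "payload": {"deltas": [0, 0, 0, 0, 0, 0, 0, 0, 0, 0.5, 0, 0, 0, 0, 1, 0, 0, 0, 0, 1, 0, 0, 0, 0, 1, 0, 0, 0, 0, 1, 0, 0, 0, 0, 1, 0, 0, 0, 0, 1]}}

```text
t: 22.65
tool_pos: [0.5119, 0.2467, 0.1105]
ee_rot: [[-0.99, -0.144, 0.001], [-0.144, 0.99, -0.0], [-0.001, -0.0, -1.0]]
contact_force: [0.2, -1.6, 6.0]
width: 0.159
gripper_force: 58.8
```

Emit:
{"api": "apply_moves", "payload": {"deltas": [0, 0, 1, 0, 1, 1.5, -10, 0, 0, 1, 3, -20, 0, 0, 1, 3, -20, 0, 0, 1, 3, -20, 0, 0, 1, 3, -20, 0, 0, 1, 1.5, -10, 0, 0, 1, 0, 0, 0, 0, 1]}}

```text
t: 23.45
tool_pos: [0.5278, 0.1446, 0.1105]
ee_rot: [[-0.99, -0.141, 0.002], [-0.141, 0.99, -0.001], [-0.002, -0.001, -1.0]]
contact_force: [4.5, -0.6, -4.8]
width: 0.154
gripper_force: 60.8
```

Emit:
{"api": "apply_moves", "payload": {"deltas": [2, -10, 0, 0, 1, 3.2, -20, 0, 0, 1, 3.2, -20, 0, 0, 1, 3.2, -20, 0, 0, 1, 2.5, -15, 0, 0, 1, 1.5, -10, 0, 0, 1, 0, 0, 0, 0, 1, 0, 0, 0, 0, 1]}}

```text
t: 24.25
tool_pos: [0.5425, 0.0514, 0.1106]
ee_rot: [[-0.99, -0.143, 0.001], [-0.143, 0.99, -0.0], [-0.001, -0.0, -1.0]]
contact_force: [5.0, -1.4, -4.8]
width: 0.154
gripper_force: 60.5
```

Emit:
{"api": "apply_moves", "payload": {"deltas": [0.8, -5, 0, 0, 1, 0.5, -3, 0, 0, 1, 0.3, -2, 0, 0, 1, 0.3, -2, 0, 0, 1, 0, -1, 0, 0, 1, 0, 0, 0, 0, 1, 0, 0, 0, 0, 1, 0, 0, 0, 0, 1]}}

```text
t: 25.05
tool_pos: [0.5442, 0.0402, 0.1106]
ee_rot: [[-0.989, -0.145, 0.001], [-0.145, 0.989, 0.002], [-0.001, 0.002, -1.0]]
contact_force: [4.7, 2.3, -6.4]
width: 0.159
gripper_force: 60.2
```

Emit:
{"api": "apply_moves", "payload": {"deltas": [0.2, -1, 0, 0, 1, 0.2, -1, 0, 0, 1, 0.2, -1, 0, 0, 1, 0, -1, 0, 0, 1, 0, 0, 0, 0, 1, 0, 0, 0, 0, 1, 0, 0, 0, 0, 1, 0, 0, 0, 0, 1]}}

```text
t: 25.85
tool_pos: [0.5443, 0.0391, 0.1106]
ee_rot: [[-0.989, -0.146, 0.001], [-0.146, 0.989, 0.006], [-0.002, 0.006, -1.0]]
contact_force: [5.2, 7.2, -6.8]
width: 0.154
gripper_force: 59.7
```

Emit:
{"api": "apply_moves", "payload": {"deltas": [0, -1, 0, 0, 1, 0, -1, 0, 0, 1, 0, -1, 0, 0, 1, 0, -1, 0, 0, 1, 0, 0, 0, 0, 1, 0, 0, 0, 0, 1, 0, 0, 0, 0, 1, 0, 0, 0, 0, 1]}}

```text
t: 26.65
tool_pos: [0.5443, 0.0388, 0.1106]
ee_rot: [[-0.989, -0.148, 0.002], [-0.148, 0.989, 0.012], [-0.004, 0.011, -1.0]]
contact_force: [5.3, 14.5, -12.2]
width: 0.154
gripper_force: 59.3
```

Emit:
{"api": "apply_moves", "payload": {"deltas": [0, 2, 0, 0, 1, 0, 2, 0, 0, 1, 0, 0, 0, 0, 0.5, 0, 0, 0, 0, 0, 0, 0, 0, 0, -1, 0, 0, 0, 0, -1, 0, 0, 15, 0, -1, 0, 0, 30, 0, -1]}}

```text
t: 27.45
tool_pos: [0.5431, 0.034, 0.155]
ee_rot: [[-0.99, -0.143, -0.005], [-0.143, 0.99, 0.0], [0.005, 0.001, -1.0]]
contact_force: [0.4, 0.1, 0.1]
width: 0.998
gripper_force: 0.0
```

Emit:
{"api": "apply_moves", "payload": {"deltas": [0, 20, 40, 0, -1, 0, 40, 20, 0, -1, -10, 40, 0, 0, -1, -10, 40, 0, 0, -1, -10, 40, 0, 0, -1, -10, 40, 0, 0, -1, 0, 0, 0, 0, -1, 0, 0, 0, 0, -1]}}

```text
t: 28.25
tool_pos: [0.5041, 0.2558, 0.2166]
ee_rot: [[-0.989, -0.146, 0.001], [-0.146, 0.989, 0.0], [-0.001, 0.0, -1.0]]
contact_force: [-0.0, 0.4, 0.4]
width: 0.999
gripper_force: 0.0
```

```bash
python3 chk.py; python3 - <<'E'
from chk import *
print("steel all top",blobs(T,(0,0,70),(180,70,230),(250,200,420,290)))
print("side cap",blobs(S,(0,90,30),(14,255,200),(310,180,365,260)),"side steel/white",blobs(S,(0,0,110),(180,60,255),(300,160,375,340)))
for p in [(324.8,237)]: print(onz(T,p,.112))
E
```

```text
steel top [(array([281, 264,   5,   7,  19], dtype=int32), array([283.1053, 266.7895])), (array([296, 264,   9,   5,  15], dtype=int32), array([299.5333, 265.8667])), (array([277, 268,   4,   4,  12], dtype=int32), array([278.5   , 269.6667])), (array([180, 288,  16,  12, 110], dtype=int32), array([185.0364, 295.0636]))]
steel side [(array([343, 281,   5,   8,  31], dtype=int32), array([345.1613, 284.5484])), (array([363, 285,   6,   4,  22], dtype=int32), array([365.5   , 286.3636])), (array([356, 315,   4,  10,  23], dtype=int32), array([357.2609, 320.2174])), (array([367, 315,   3,   9,  13], dtype=int32), array([368.    , 319.0769]))]
cap T [(array([319, 231,  13,  14, 136], dtype=int32), array([324.6765, 237.4853]))]
white T [(array([341, 229,  19,  16, 103], dtype=int32), array([348.9806, 237.8252])), (array([328, 255,  29,   7,  52], dtype=int32), array([342.8654, 257.8269]))]
cap S [(array([325, 219,   4,  14,  37], dtype=int32), array([326.3514, 225.3243]))]
white S []
steel all top [(array([372, 218,  16,  16, 193], dtype=int32), array([379.5803, 225.5907])), (array([339, 228,  21,  22, 219], dtype=int32), array([348.1644, 239.6621])), (array([314, 232,  22,  22, 207], dtype=int32), array([324.7633, 244.1836])), (array([297, 251,  84,  18, 231], dtype=int32), array([339.3463, 258.5844])), (array([281, 262,   5,   8,  22], dtype=int32), array([282.8636, 266.0909])), (array([277, 268,   4,   4,  14], dtype=int32), array([278.7143, 269.5   ]))]
side cap [(array([310, 180,  16,  23, 108], dtype=int32), array([315.2778, 186.1389])), (array([317, 218,  15,  16, 146], dtype=int32), array([323.1849, 225.4041])), (array([333, 241,   4,  12,  19], dtype=int32), array([334.6316, 247.1053]))] side steel/white [(array([358, 225,  14,   3,  26], dtype=int32), array([365.0385, 226.2308])), (array([358, 239,  17,   4,  34], dtype=int32), array([366.5882, 240.7059]))]
[ 0.6001 -0.0581]
```

```bash
python3 - <<'E'
from h import *
T=get_image("top"); print("bar end",onz(T,(380.5,252),.03)); print(hand_in())
E
```

```text
bar end [ 0.5782 -0.194 ]
the job is handed in; nothing more can be done
None
```

The bottle was stood upright on the open slats, released, taken again and stood in its empty place; the keeper bar then went home to its stop (21 cm of travel, confirmed by force and camera), and the job was handed in at about 28 s.

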